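Find the tired spring tongs and lay them in the repair vat

TASK

One of the three pairs of tongs in the holder has a tired spring and closes with about half the force of the two sound pairs. Find it by feel, pressing the raised upper jaw gently down until it meets the lower jaw while the tongs sit in the holder; then draw that pair out of its pocket and lay it flat in the steel vat beside the brush, leaving the two sound pairs seated in the holder and everything else on the counter where it is.

Things in the scene. Friction and masses are not known exactly. Their poses are not given: they have to be found in the camera images.
- holder: Fixed tong holder, dark sheet steel, 205 x 262 mm, base plate 4 mm, left or right of the counter's middle, turned up to 17 deg. Origin: middle of its underside; x along the lanes to the pockets, y across, z up. Lanes at y = +80 (left), 0 (mid), -80 mm (right); a pair of tongs along x in each, jaws to -x. The three look alike: tired, sound_1 and sound_2 in the rules, in any order.
- press_left (a point): Fixed point on the holder, left (+y) lane: top centre of the raised upper jaw (orange pad 34 x 26 mm) of seated, open tongs, 83 mm above the counter: press here. 32 mm lower it meets the lower jaw, its stop. The force grows evenly with travel; just shut, a sound spring needs about 8 N, the tired one about 4 N. The soft pad itself gives 1 mm per 3.5 N. Over 20 N would bend the tongs.
- grip_left (a point): Fixed point on the holder, left (+y) lane: where to grasp the seated tongs, pinching both arms across the holder's y; 40 mm above the counter. Steel tongs 190 mm long, 22 mm wide (jaws 26), 115 g; from here the bow end is 75 mm to +x, the jaw end 115 mm to -x. Lower arm: flat, underside 22 mm below this point, 8 mm thick; upper arm 12 to 21 mm above this point.
- press_mid (a point): Fixed point on the holder, middle lane: top centre of the raised upper jaw (orange pad 34 x 26 mm) of seated, open tongs, 83 mm above the counter: press here. 32 mm lower it meets the lower jaw, its stop. The force grows evenly with travel; just shut, a sound spring needs about 8 N, the tired one about 4 N. The soft pad itself gives 1 mm per 3.5 N. Over 20 N would bend the tongs.
- grip_mid (a point): Fixed point on the holder, middle lane: where to grasp the seated tongs, pinching both arms across the holder's y; 40 mm above the counter. Steel tongs 190 mm long, 22 mm wide (jaws 26), 115 g; from here the bow end is 75 mm to +x, the jaw end 115 mm to -x. Lower arm: flat, underside 22 mm below this point, 8 mm thick; upper arm 12 to 21 mm above this point.
- press_right (a point): Fixed point on the holder, right (-y) lane: top centre of the raised upper jaw (orange pad 34 x 26 mm) of seated, open tongs, 83 mm above the counter: press here. 32 mm lower it meets the lower jaw, its stop. The force grows evenly with travel; just shut, a sound spring needs about 8 N, the tired one about 4 N. The soft pad itself gives 1 mm per 3.5 N. Over 20 N would bend the tongs.
- grip_right (a point): Fixed point on the holder, right (-y) lane: where to grasp the seated tongs, pinching both arms across the holder's y; 40 mm above the counter. Steel tongs 190 mm long, 22 mm wide (jaws 26), 115 g; from here the bow end is 75 mm to +x, the jaw end 115 mm to -x. Lower arm: flat, underside 22 mm below this point, 8 mm thick; upper arm 12 to 21 mm above this point.
- seat (a point): Top of the holder's front step, middle lane, 18 mm above the counter: the tongs' lower arms lie on this step (holder x -95 to -45 mm) and on a like one at x 60 to 103 mm; between them only the base plate is below. At x = -52 mm each lane has two lugs 10 mm high, 3 mm clear of the lower arm each side. As it is pressed shut an upper jaw also moves 5 mm to -x, since its arm pivots at the bow.
- pocket (a point): Mouth of the middle lane's pocket, at its floor. In each lane the bow (closed spring end) sits in a steel pocket, holder x 68 to 102 mm, 28 mm wide and 38 mm high inside, roof top 59 mm above the counter, open to -x: a pair comes out only by drawing it 40 mm or more along the holder's -x, then up.
- vat: Repair vat: open steel pan, fixed, 325 mm (x) by 265 mm (y) outside, 40 mm high, walls and floor 3 mm. Origin: middle of its underside, z up. The brush lies in it along x near its -y wall; from y = -70 to +129 mm it is free: there is room to lay the tongs along x with the grip point near x = 0, y = +35 mm.
- brush: Worn pastry brush with a wooden handle, 200 x 42 mm, lying in the vat along its x at y about -97 mm; stays there. Origin: under its middle.
- bowl: Small white rice bowl, 90 mm across, 45 mm high, between the robot and the holder; a bystander. Origin: middle of its underside.
- paddle: White rice paddle, 240 mm long, lying across the counter behind the holder and the vat; a bystander. Origin: middle of its underside.

How it is judged:
By the outcome, as a careful person would: the job done as asked, in the order asked, and still so for the second after the job is handed in, with the robot touching nothing.
It also fails if it takes over 69 s, if anything falls off the work surface, if the arm or the gripper's body presses on something with over 40 N, if the wrist force passes 120 N, or if a joint passes its speed limit or range.

ROBOT

A 6-joint arm with a two-finger parallel gripper is mounted at the origin on the work surface. World frame = base frame: x ahead of the robot, y to its left, z up, the work surface at z = 0. Lengths are in mm, angles in rad, forces in N, time in s.
With the tool pointing down it reaches from about 350 to 975 mm from the base axis. Payload 17.4 kg.
Tool frame: the origin (TCP) lies between the finger pads; the fingertips stand 8 mm ahead of it and the grasp point (between the pads) lies 11 mm behind it; z points along the fingers, x is the direction in which the jaws open and shut, and the axes are right-handed (so a half turn about z gives the same grasp; the last joint's range is limited). The gripper opens to 85 mm and grips with 20 to 120 N. Pads are 22 mm wide; open, the fingers measure 114 mm over their backs; the gripper's body (76 mm by 85 mm) begins 54 mm behind the grasp point. The pads swing forward as they close: fully open they stand 13 mm farther back than shut.
Start: joints at [-0.038, 0.116, 1.442, -0, 1.584, -0.038], TCP at [675.006, -0.009, 239.303] pointing down, gripper open.
Joint ranges: [-2.83, 2.83], [-0.83, 2.19], [0.07, 2.5], [-1.14, 4.28], [0.01, 3], [-2.97, 2.97]. Speed limits (rad/s): [1.89, 1.89, 2.22, 3.14, 3.14, 3.14].

INTERFACE

Orientations are given as [roll, pitch, yaw] about the fixed x, y, z axes, in that order (R = Rz(yaw) Ry(pitch) Rx(roll)).
In Python, from cell import env gives the robot as it stands.
- The arm moves only by the tool send_rows, never from a script. Its arguments are lists of equal length, an entry for each row: "gripper": the finger opening in mm, from 0 to 85.4; "offset": the shift along the tool's x, y, z in mm, a list of three; "yaw": the turn about the tool's z in degrees. In form: {"gripper": [gripper, ...], "offset": [[dx, dy, dz], ...], "yaw": [yaw, ...]}. A call has 1 to 20 rows; each row is the pose to reach, as a shift and turn from the pose commanded when the call began, along the tool's axes at that moment; what a row does not reach only later rows make up. A row lasts 1/12 s, in which the tool goes at most 41.7 mm and 7.16 degrees, less where a joint would pass 70% of its speed; a pose out of reach is approached as far as the arm can. A call with a gripper value outside its range is refused whole. The fingers move at their own pace and stop on an object; "force" is the grip in N (left out, the last holds). Time passes only in rows, so rows that repeat a pose let the fingers close. It gives the time, the measured TCP pose, the force and the opening at its end, in the units of the state.
- env.sense(): the state, without advancing time (a new reading comes with each control period).
- env.capture(name): name is "scene" or "side" or "wrist"; returns a dict with "color" (384x512x3 uint8, red, green, blue), "K" (3x3 intrinsics, pixels), "k1" (the pictures are not rectified: a ray, as slopes to the right and down, at radius r is drawn at 1 + k1 r^2 times it, then the intrinsics apply), "position" and "rotation" of the camera in the world; the wrist camera has in their place "T_tool_cam" (4x4, takes a point from camera to tool coordinates, whose origin is the TCP and whose axes are the tool frame's). Camera axes: x right, y down, z forward; pixel columns grow to the right and rows downward; lengths in mm; the calibration is good to about 2 mm. A picture is of the moment at which its call begins: read the wrist's pose just before it. There is no depth.
- env.finish_job(): hands the job in, once; it reports no verdict.
The state is a dict: "time": time; "q": joint angles; "joint_velocities": joint speeds; "effort": joint torques, N m; "ee_pos": TCP position; "tcp_rot": TCP orientation; "wrist_force": force on the tool from outside, world axes, zero at the start; "moment": the same for the moment, N m; "width": finger opening in mm.
Only numpy, scipy, OpenCV 4.12 (cv2) and the standard library are available. Lean on these libraries where they do the work, as an engineer would, in place of code of your own. Each camera call takes 0.05 s, during which the arm holds its last target.

## Working session

There is one attempt and no reset: what is moved stays moved. The work goes in short steps, Python scripts to look and compute and a tool call to move; the robot and the scene stay as the last step left them, time stands still between calls to the robot, and variables do not carry over. Pictures are saved under pics/ and viewed, and the job is handed in when it is done.

Besides the shell and the picture viewer there is one more tool, called by a JSON object that holds its "method" and its "body". send_rows: Moves the arm, as the interface text tells. Its arguments: {"type":"object","properties":{"gripper":{"type":"array","items":{"type":"number"}},"offset":{"type":"array","items":{"type":"array","items":{"type":"number"}}},"yaw":{"type":"array","items":{"type":"number"}},"force":{"type":"number"}},"required":["gripper","offset","yaw"]}

```bash
mkdir -p pics; ls; python3 - <<'E'
from cell import env
import cv2
s=env.sense(); print(s)
for n in ["scene","side","wrist"]:
    c=env.capture(n); cv2.imwrite(f"pics/{n}0.png",c["color"][:,:,::-1])
    print(n,{k:v for k,v in c.items() if k!="color"})
E
```

```text
pics
{'time': 0.0, 'q': array([-3.78185373e-02,  1.16506355e-01,  1.44226905e+00,  8.85973069e-06,
        1.58399495e+00, -3.77692209e-02]), 'joint_velocities': array([-0.00084994,  0.00040158,  0.00120106, -0.00033999, -0.00137375,
       -0.00139378]), 'effort': array([-3.01628024e-03, -7.32023120e+01, -6.32483125e+01, -3.67824050e-04,
        6.55109907e-03, -4.52531231e-05]), 'ee_pos': array([ 6.74820854e+02, -1.21677540e-02,  2.38546077e+02]), 'tcp_rot': array([-3.14153933e+00,  1.17652991e-03, -4.91733952e-05]), 'wrist_force': array([-0.1265203 , -0.80971673, -0.29096647]), 'moment': array([-0.05102736, -0.01700435, -0.01425964]), 'width': 85.51870252170485}
scene {'K': array([[465.05615697,   0.        , 252.74143113],
       [  0.        , 465.05615697, 185.038188  ],
       [  0.        ,   0.        ,   1.        ]]), 'k1': -0.17011802128320364, 'position': array([1253.56613223,  288.72714636,  967.80116407]), 'rotation': array([-2.45814827,  0.01559096,  1.97579645])}
side {'K': array([[481.50274324,   0.        , 253.9494624 ],
       [  0.        , 481.50274324, 186.27215271],
       [  0.        ,   0.        ,   1.        ]]), 'k1': -0.2071252479726312, 'position': array([ 460.18804572, -978.64293507,  738.18701647]), 'rotation': array([-2.17469004,  0.01262316, -0.13007776])}
wrist {'K': array([[305.96008452,   0.        , 256.07635125],
       [  0.        , 305.96008452, 189.50883688],
       [  0.        ,   0.        ,   1.        ]]), 'k1': -0.03191731783115986, 'T_tool_cam': array([[ 9.99999905e-01,  4.15225684e-05, -4.34737031e-04,
        -1.45838987e-01],
       [ 8.38563601e-05,  9.58689074e-01,  2.84456064e-01,
        -7.23262938e+01],
       [ 4.28588988e-04, -2.84456074e-01,  9.58688979e-01,
        -1.34687483e+02],
       [ 0.00000000e+00,  0.00000000e+00,  0.00000000e+00,
         1.00000000e+00]])}
```

View pics/scene0.png

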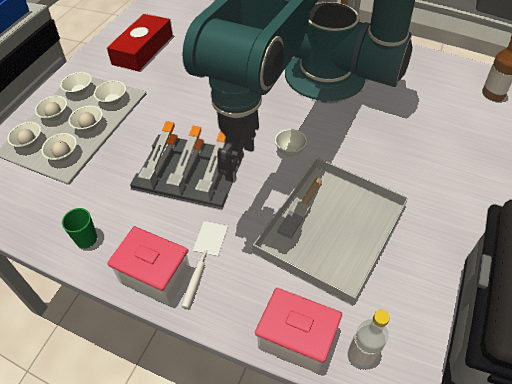

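View pics/side0.png

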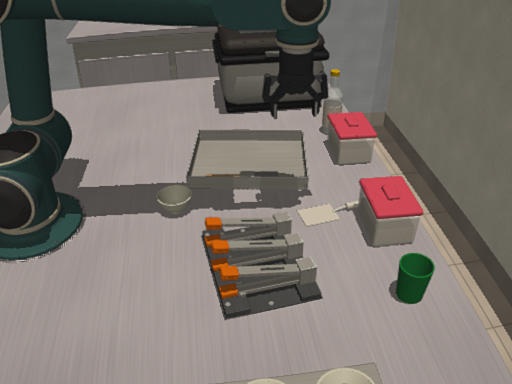

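View pics/wrist0.png

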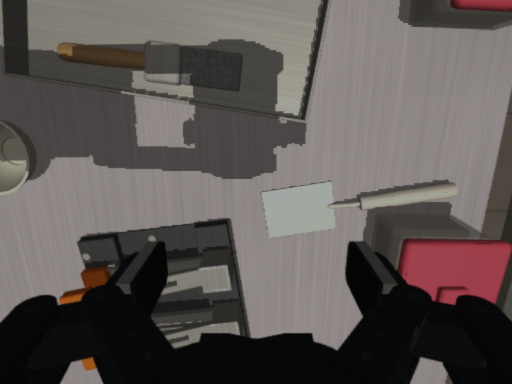

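The holder is at negative y and the vat at positive y, with the bowl between the robot and the two of them. Next I'll zoom in to pick corners.

```bash
python3 - <<'E'
import cv2
a=cv2.imread("pics/side0.png"); c=a[205:320,190:330]; cv2.imwrite("pics/side0h.png",cv2.resize(c,None,fx=5,fy=5,interpolation=cv2.INTER_CUBIC))
c=a[120:205,180:320]; cv2.imwrite("pics/side0v.png",cv2.resize(c,None,fx=5,fy=5,interpolation=cv2.INTER_CUBIC))
a=cv2.imread("pics/scene0.png"); c=a[115:215,120:250]; cv2.imwrite("pics/scene0h.png",cv2.resize(c,None,fx=6,fy=6,interpolation=cv2.INTER_CUBIC)[:600])
c=a[150:310,245:415]; cv2.imwrite("pics/scene0v.png",cv2.resize(c,None,fx=3.5,fy=3.5,interpolation=cv2.INTER_CUBIC))
E
```

```text
(no output)
```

View pics/side0h.png

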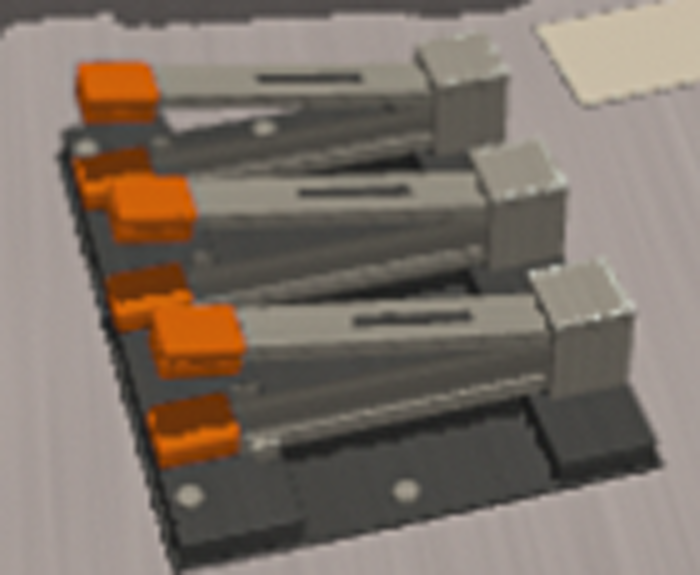

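View pics/side0v.png

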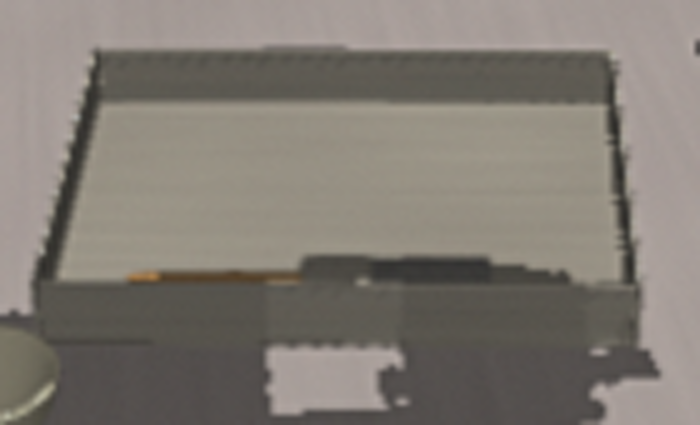

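View pics/scene0h.png

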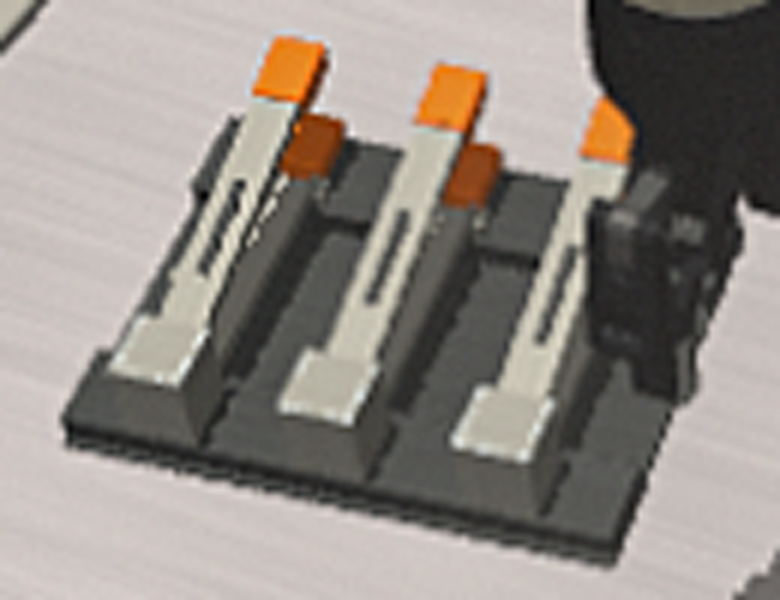

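View pics/scene0v.png

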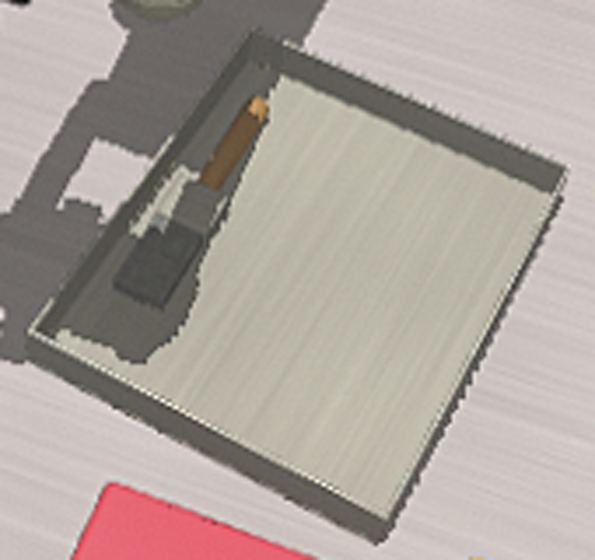

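```bash
cat > h.py <<'E'
import numpy as np, cv2
from scipy.spatial.transform import Rotation as R
def cam(c):
    return dict(K=c["K"],k1=c["k1"],p=np.array(c["position"]),Rm=R.from_euler('xyz',c["rotation"]).as_matrix())
def wcam(c,s):
    T=c["T_tool_cam"]; Rt=R.from_euler('xyz',s["tcp_rot"]).as_matrix()
    return dict(K=c["K"],k1=c["k1"],p=s["ee_pos"]+Rt@T[:3,3],Rm=Rt@T[:3,:3])
def proj(c,P):
    q=(np.atleast_2d(P)-c["p"])@c["Rm"]; u=q[:,:2]/q[:,2:]
    r2=(u**2).sum(1,keepdims=True); u=u*(1+c["k1"]*r2)
    return u*c["K"][0,0]+c["K"][:2,2]
def ray(c,px,z):
    d=np.array([c["k1"],0,0,0,0.]); d=np.array([c["k1"],0,0,0.])
    u=cv2.undistortPoints(np.float64(px).reshape(-1,1,2),c["K"],d).reshape(-1,2)
    w=np.c_[u,np.ones(len(u))]@c["Rm"].T
    t=(z-c["p"][2])/w[:,2]
    return c["p"]+w*t[:,None]
def pose(x,y,a,P):
    P=np.atleast_2d(P).astype(float); c,s=np.cos(a),np.sin(a)
    return np.c_[x+c*P[:,0]-s*P[:,1],y+s*P[:,0]+c*P[:,1],P[:,2]]
E
cat > fit.py <<'E'
from h import *
from cell import env
from scipy.optimize import least_squares
C={n:cam(env.capture(n)) for n in("side","scene")}
off={'sh':("side",5,190,205),'ch':("scene",6,120,115),'sv':("side",5,180,120),'cv':("scene",3.5,245,150)}
def px(k,u,v): n,f,a,b=off[k]; return n,np.array([(u+.5)/f+a-.5,(v+.5)/f+b-.5])
H=[('sh',178,570,-102.5,-131,0),('sh',660,465,102.5,-131,0+0),('ch',615,567,102.5,131,0),('ch',65,445,102.5,-131,0),
('sh',461,62,'r',80,59),('sh',518,167,'r',0,59),('sh',582,289,'r',-80,59),
('ch',160,350,'r',-80,59),('ch',330,385,'r',0,59),('ch',503,425,'r',80,59),
('sh',119,79,'p',80,83),('sh',152,194,'p',0,83),('sh',198,325,'p',-80,83),('ch',290,70,'p',-80,83),('ch',450,97,'p',0,83)]
V=[('sv',97,50,-162.5,132.5,40),('sv',610,53,162.5,132.5,40),('sv',35,285,-162.5,-132.5,40),('sv',637,285,162.5,-132.5,40),
('cv',255,30,-162.5,-132.5,40),('cv',568,170,-162.5,132.5,40),('cv',32,330,162.5,-132.5,40),('cv',383,520,162.5,132.5,40)]
def res(t,L):
    out=[]
    for k,u,v,x,y,z in L:
        n,p=px(k,u,v); x={'r':t[3],'p':t[4]}.get(x,x)
        out.append(proj(C[n],pose(t[0],t[1],t[2],[[x,y,z]]))[0]-p)
    return np.array(out).ravel()
for nm,L,t0 in(("H",H,[600,-250,0,85,-72]),("V",V,[550,200,0,85,-72])):
    r=least_squares(res,t0,args=(L,),loss='soft_l1'); print(nm,np.round(r.x,4),np.degrees(r.x[2])); print(np.round(res(r.x,L).reshape(-1,2),1).tolist())
    for n in C:
        LL=[l for l in L if off[l[0]][0]==n]; q=least_squares(res,t0,args=(LL,),loss='soft_l1'); print(n,np.round(q.x,3))
E
python3 fit.py
```

```text
H [ 5.563345e+02 -2.199238e+02  1.352000e-01  8.187030e+01 -7.635170e+01] 7.743775705315376
[[-1.2, 1.5], [0.8, 0.8], [0.1, 0.5], [0.1, 0.6], [0.0, -0.8], [0.0, 0.2], [-0.0, 0.5], [0.2, 0.3], [0.1, 0.4], [0.6, -0.1], [-0.4, -0.5], [0.6, -0.1], [0.1, 0.1], [-0.1, -0.6], [0.2, -0.2]]
side [ 5.57337e+02 -2.19012e+02  1.37000e-01  8.09810e+01 -7.77510e+01]
scene [ 5.54771e+02 -2.20528e+02  1.30000e-01  8.32280e+01 -7.32670e+01]
V [ 5.902838e+02  2.040001e+02 -1.656000e-01  8.500000e+01 -7.200000e+01] -9.488945359078665
[[-0.7, -0.3], [1.4, -0.4], [-1.5, -0.5], [1.1, 0.6], [-0.5, -1.2], [1.6, -0.3], [-1.6, 0.1], [0.7, 0.4]]
side [ 5.90089e+02  2.04441e+02 -1.58000e-01  8.50000e+01 -7.20000e+01]
scene [ 5.90446e+02  2.03903e+02 -1.68000e-01  8.50000e+01 -7.20000e+01]
```

{"method": "send_rows", "body": {"gripper": [0, 0, 0, 0, 0, 0, 0, 0, 0, 0, 0, 0, 0, 0, 0, 0], "offset": [[-30, 30, -30], [-60, 60, -60], [-90, 90, -61], [-118, 115, -61], [-146, 140, -61], [-174, 165, -61], [-200, 190, -61], [-225, 215, -61], [-247, 237, -61], [-247, 237, -61], [-247, 237, -61], [-247, 237, -61], [-247, 237, -61], [-247, 237, -61], [-247, 237, -61], [-247, 237, -61]], "yaw": [7, 14, 21, 28, 35, 42, 49, 56, 63, 70, 77, 82.3, 82.3, 82.3, 82.3, 82.3]}}

```text
time: 1.58
ee_pos: [428.1, -236.9, 300.2]
tcp_rot: [3.141, 0.0, -1.434]
wrist_force: [-0.7, -1.2, 0.1]
width: 0.0
```

```bash
python3 - <<'E'
from h import *
from cell import env
import pickle
s=env.sense(); c=env.capture("wrist"); print(s["time"],s["ee_pos"],s["tcp_rot"],s["wrist_force"],s["width"])
pickle.dump((s,c),open("w1.pkl","wb"))
im=c["color"][:,:,::-1]; cv2.imwrite("pics/w1.png",cv2.resize(im[:,80:440],None,fx=1.55*1.4,fy=1.55,interpolation=cv2.INTER_CUBIC) if 0 else cv2.resize(im,(768,576),interpolation=cv2.INTER_CUBIC))
w=wcam(c,s)
print(proj(w,pose(556.3,-219.9,.1352,[[-76,80,83],[-76,0,83],[-76,-80,83],[82,0,59],[-102,131,0]])))
E
```

```text
1.5833 [ 428.08666044 -236.88121035  300.21561792] [ 3.14146252e+00  1.44497697e-04 -1.43369493e+00] [-0.66047997 -1.20797349  0.14701399] 0.006161077888513551
[[185.48221316 116.22980587]
 [256.65084098 116.23981778]
 [327.82427536 116.50521086]
 [256.96870757 -35.89611109]
 [163.65274228 131.8869436 ]]
```

View pics/w1.png

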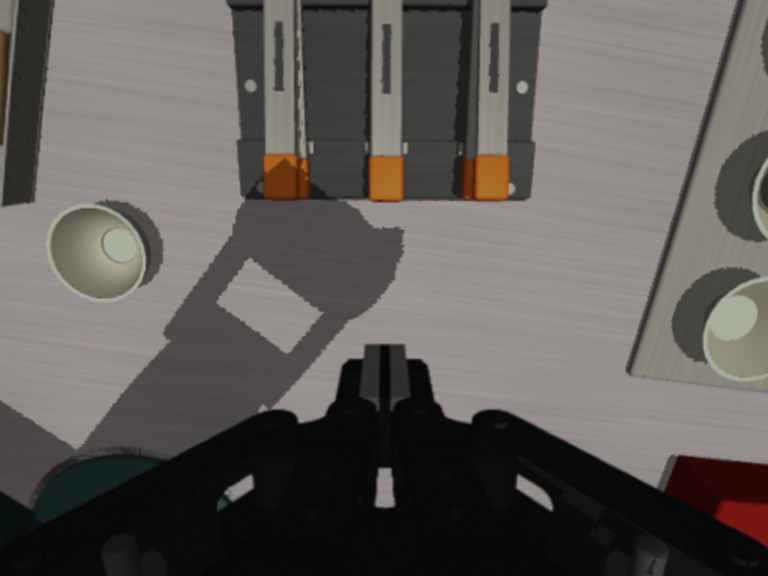

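Pads are seen clearly at about (281,177), (386,177) and (491,177) in the 1.5x picture, which agrees with the fit to about 2 mm. Next I'll work out the press moves.

```bash
python3 - <<'E'
from h import *
import pickle
s,c=pickle.load(open("w1.pkl","rb")); w=wcam(c,s)
P=ray(w,(np.array([[281.5,177],[386,177],[491,177]])+.5)/1.5-.5,83); print(P.round(1), np.degrees(np.arctan2(P[0,1]-P[2,1],P[0,0]-P[2,0]))-90, np.linalg.norm(P[0]-P[2]))
Q=ray(w,(np.array([[241,199],[531,200]])+.5)/1.5-.5,2); print(Q.round(1), np.degrees(np.arctan2(Q[0,1]-Q[1,1],Q[0,0]-Q[1,0]))-90, np.linalg.norm(Q[0]-Q[1]))
h=pose(556.3,-219.9,.1352,[[-77,80,83],[-77,0,83],[-77,-80,83]]);print(h.round(1))
Rt=R.from_euler('xyz',s["tcp_rot"]).as_matrix()
for p in (P+h)/2: print(((p+[0,0,8]-s["ee_pos"])@Rt).round(1), p.round(1))
E
```

```text
[[ 468.8 -153.3   83. ]
 [ 479.3 -231.    83. ]
 [ 490.2 -309.    83. ]] 7.856827716288606 157.18164671375789
[[ 436.4 -100.     2. ]
 [ 472.6 -369.2    2. ]] 7.662316349775267 271.60837483695195
[[ 469.2 -151.    83. ]
 [ 480.  -230.3   83. ]
 [ 490.8 -309.5   83. ]]
[-78.3 -52.1 209.2] [ 469.  -152.1   83. ]
[  0.9 -52.  209.2] [ 479.7 -230.6   83. ]
[ 80.3 -52.  209.2] [ 490.5 -309.3   83. ]
```

{"method": "send_rows", "body": {"gripper": [0, 0, 0, 0, 0, 0, 0, 0, 0, 0], "offset": [[1, -30, 25], [1, -52, 60], [1, -52, 95], [1, -52, 130], [1, -52, 160], [1, -52, 180], [1, -52, 192], [1, -52, 199], [1, -52, 199], [1, -52, 199]], "yaw": [0, 0, 0, 0, 0, 0, 0, 0, 0, 0]}}

```text
time: 2.47
ee_pos: [480.1, -231.2, 102.4]
tcp_rot: [-3.141, -0.001, -1.436]
wrist_force: [-0.7, -0.6, -0.0]
width: -0.4
```

```bash
python3 - <<'E'
from h import *
from cell import env
for n in("side","wrist"):
    s=env.sense(); c=env.capture(n); print(s["time"],s["ee_pos"],s["wrist_force"])
    im=c["color"][:,:,::-1]; im=im[190:330,180:340] if n=="side" else im
    cv2.imwrite(f"pics/p1{n}.png",cv2.resize(im,None,fx=1.5 if n=="wrist" else 4,fy=1.5 if n=="wrist" else 4,interpolation=cv2.INTER_CUBIC))
E
```

```text
2.4667 [ 480.1027595  -231.24868517  102.39761651] [-0.67450715 -0.63942365 -0.04748331]
2.5167 [ 480.27870951 -231.34949329  102.81703471] [-0.00415587  0.55410834  1.12706244]
```

View pics/p1side.png

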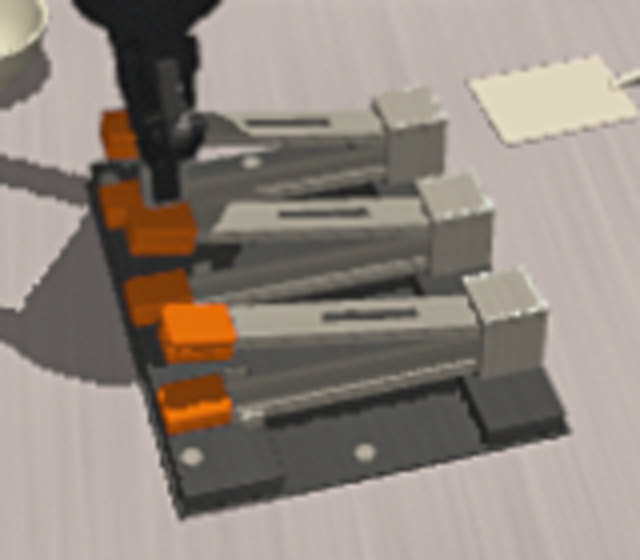

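View pics/p1wrist.png

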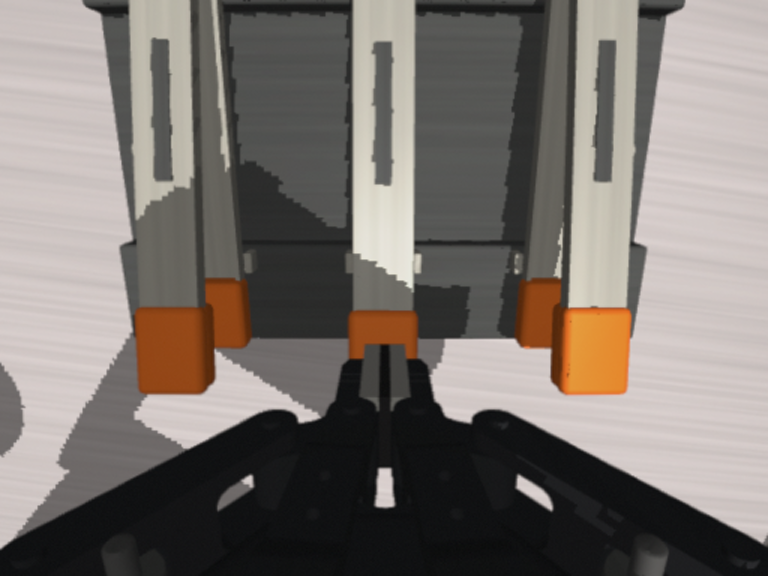

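The tip sits centred on the mid pad, about 11 mm above it. Now I'll press to about 28 mm of travel.

```bash
cat > f.py <<'E'
from cell import env
import numpy as np,sys
F=[];Z=[]
for i in range(int(sys.argv[1]) if len(sys.argv)>1 else 8):
    s=env.sense(); F.append(s["wrist_force"]); Z.append(s["ee_pos"]); env.capture("wrist")
F=np.array(F); print(s["time"],"F",F.mean(0).round(2),"sd",F.std(0).round(2),"pos",np.mean(Z,0).round(2))
E
python3 f.py
```

```text
2.9167 F [-0.13  0.23  0.12] sd [0.37 0.45 0.39] pos [ 480.01 -231.22  102.23]
```

{"method": "send_rows", "body": {"gripper": [0, 0, 0, 0, 0, 0, 0, 0, 0, 0, 0, 0, 0, 0], "offset": [[0, 0, 5], [0, 0, 9], [0, 0.2, 12], [0, 0.6, 15], [0, 1, 18], [0, 1.5, 21], [0, 2, 24], [0, 2.5, 27], [0, 3, 30], [0, 3.5, 33], [0, 4, 36], [0, 4.5, 39], [0, 4.5, 39], [0, 4.5, 39]], "yaw": [0, 0, 0, 0, 0, 0, 0, 0, 0, 0, 0, 0, 0, 0]}}

```text
time: 4.13
ee_pos: [475.6, -231.7, 62.6]
tcp_rot: [-3.14, -0.0, -1.436]
wrist_force: [-0.2, 1.5, 6.7]
width: -0.2
```

```bash
python3 f.py
```

```text
4.4833 F [0.04 1.54 6.45] sd [0.42 0.42 0.23] pos [ 475.63 -231.66   62.63]
```

{"method": "send_rows", "body": {"gripper": [0, 0, 0, 0, 0, 0], "offset": [[0, 0.3, 1.5], [0, 0.5, 3], [0, 0.8, 4.5], [0, 1, 6], [0, 1, 6], [0, 1, 6]], "yaw": [0, 0, 0, 0, 0, 0]}}

```text
time: 5.03
ee_pos: [475.1, -231.8, 56.9]
tcp_rot: [-3.139, -0.001, -1.436]
wrist_force: [3.0, 3.7, 7.7]
width: 0.3
```

```bash
python3 f.py 5
```

```text
5.2333 F [3.42 2.51 8.12] sd [0.32 0.65 0.22] pos [ 475.15 -231.77   57.  ]
```

{"method": "send_rows", "body": {"gripper": [0, 0, 0], "offset": [[0, 0, 1], [0, 0, 1], [0, 0, 1]], "yaw": [0, 0, 0]}}

```text
time: 5.53
ee_pos: [475.1, -231.8, 56.0]
tcp_rot: [-3.139, -0.001, -1.436]
wrist_force: [2.6, 2.3, 7.5]
width: 0.5
```

```bash
python3 f.py 5
```

```text
5.7333 F [2.25 2.66 8.21] sd [0.27 0.19 0.55] pos [ 475.12 -231.77   56.04]
```

{"method": "send_rows", "body": {"gripper": [0, 0, 0, 0], "offset": [[0, 0, 1], [0, 0, 1], [0, 0, 1], [0, 0, 1]], "yaw": [0, 0, 0, 0]}}

```text
time: 6.12
ee_pos: [475.2, -231.9, 55.6]
tcp_rot: [-3.139, -0.001, -1.436]
wrist_force: [0.4, 3.5, 14.3]
width: -0.2
```

```bash
python3 f.py 5; python3 - <<'E'
from h import *
from cell import env
c=env.capture("side");im=c["color"][:,:,::-1]; im=im[190:330,180:340]
cv2.imwrite(f"pics/p2side.png",cv2.resize(im,None,fx=4,fy=4,interpolation=cv2.INTER_CUBIC))
E
```

```text
6.3167 F [-0.17  3.98 14.03] sd [0.39 0.51 0.32] pos [ 475.18 -231.85   55.56]
```

View pics/p2side.png

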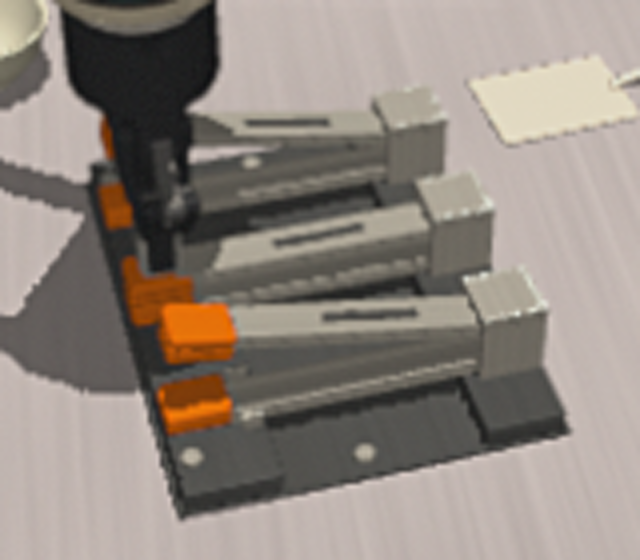

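Mid lane: the force reached about 8.2 N, then jumped to 14 N at the stop, so this pair is sound and shut. Next is the left lane.

{"method": "send_rows", "body": {"gripper": [0, 0, 0, 0, 0, 0, 0, 0, 0, 0, 0, 0], "offset": [[0, 0, -5], [0, -2, -14], [0, -4, -26], [0, -5.5, -42], [0, -5.5, -55], [-25, -5.5, -57], [-55, -5.5, -57], [-75, -5.5, -57], [-79, -5.5, -52], [-79, -5.5, -47], [-79, -5.5, -47], [-79, -5.5, -47]], "yaw": [0, 0, 0, 0, 0, 0, 0, 0, 0, 0, 0, 0]}}

```text
time: 7.42
ee_pos: [469.0, -153.3, 100.9]
tcp_rot: [3.141, 0.0, -1.437]
wrist_force: [0.2, 0.2, 0.9]
width: 0.1
```

```bash
python3 f.py 5; python3 - <<'E'
from h import *
from cell import env
c=env.capture("wrist");im=c["color"][:,:,::-1]
cv2.imwrite(f"pics/p3wrist.png",cv2.resize(im,None,fx=1.5,fy=1.5,interpolation=cv2.INTER_CUBIC))
E
```

```text
7.6167 F [ 0.05 -0.37  0.05] sd [0.72 0.62 0.58] pos [ 469.12 -153.39  101.22]
```

View pics/p3wrist.png

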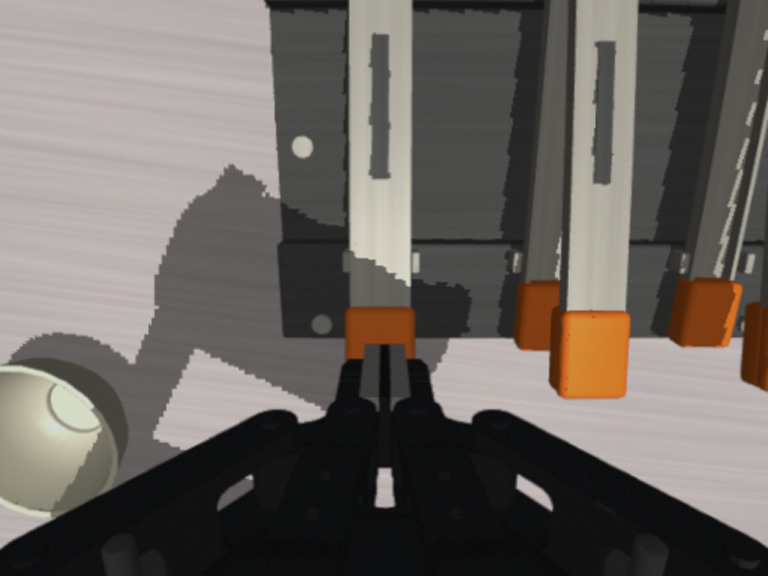

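The tip is centred on the left pad, so I press.

{"method": "send_rows", "body": {"gripper": [0, 0, 0, 0, 0, 0, 0, 0, 0, 0, 0, 0, 0, 0], "offset": [[0, 0, 5], [0, 0, 9], [0, 0.2, 12], [0, 0.6, 15], [0, 1, 18], [0, 1.5, 21], [0, 2, 24], [0, 2.5, 27], [0, 3, 30], [0, 3.5, 33], [0, 4, 36], [0, 4.5, 38], [0, 4.5, 38], [0, 4.5, 38]], "yaw": [0, 0, 0, 0, 0, 0, 0, 0, 0, 0, 0, 0, 0, 0]}}

```text
time: 8.88
ee_pos: [465.1, -153.3, 63.5]
tcp_rot: [-3.14, -0.0, -1.436]
wrist_force: [0.4, 1.5, 6.7]
width: 0.2
```

```bash
python3 f.py
```

```text
9.2333 F [1.   1.31 5.83] sd [0.68 0.32 0.71] pos [ 465.13 -153.35   63.63]
```

{"method": "send_rows", "body": {"gripper": [0, 0, 0, 0, 0, 0, 0], "offset": [[0, 0.3, 1.5], [0, 0.5, 3], [0, 0.8, 4.5], [0, 1, 6], [0, 1, 7], [0, 1, 7], [0, 1, 7]], "yaw": [0, 0, 0, 0, 0, 0, 0]}}

```text
time: 9.87
ee_pos: [464.6, -153.5, 57.0]
tcp_rot: [-3.139, -0.0, -1.436]
wrist_force: [3.4, 2.0, 7.2]
width: -0.3
```

```bash
python3 f.py 5
```

```text
10.0667 F [3.5  1.97 7.42] sd [0.2  0.45 0.27] pos [ 464.6  -153.46   57.  ]
```

{"method": "send_rows", "body": {"gripper": [0, 0, 0, 0], "offset": [[0, 0, 1], [0, 0, 1], [0, 0, 1], [0, 0, 1]], "yaw": [0, 0, 0, 0]}}

```text
time: 10.45
ee_pos: [464.6, -153.4, 56.0]
tcp_rot: [-3.139, -0.0, -1.436]
wrist_force: [3.8, 1.1, 8.2]
width: 0.2
```

```bash
python3 f.py 5
```

```text
10.65 F [3.13 2.07 8.19] sd [0.36 0.64 0.34] pos [ 464.59 -153.46   56.05]
```

{"method": "send_rows", "body": {"gripper": [0, 0, 0, 0], "offset": [[0, 0, 1], [0, 0, 1], [0, 0, 1], [0, 0, 1]], "yaw": [0, 0, 0, 0]}}

```text
time: 11.03
ee_pos: [464.7, -153.5, 55.4]
tcp_rot: [-3.139, -0.001, -1.436]
wrist_force: [0.9, 1.8, 11.4]
width: -0.3
```

```bash
python3 f.py 5
```

```text
11.2333 F [ 0.52  2.5  12.45] sd [0.31 0.42 0.59] pos [ 464.64 -153.52   55.42]
```

Left is sound too: about 8.2 N at the knee, then the stop. The right lane gets the same press to confirm.

{"method": "send_rows", "body": {"gripper": [0, 0, 0, 0, 0, 0, 0, 0, 0, 0, 0, 0, 0, 0], "offset": [[0, 0, -5], [0, -2, -14], [0, -4, -26], [0, -5.5, -42], [0, -5.5, -55], [25, -5.5, -57], [55, -5.5, -57], [90, -5.5, -57], [120, -5.5, -57], [145, -5.5, -57], [158, -5.5, -52], [158, -5.5, -47], [158, -5.5, -47], [158, -5.5, -47]], "yaw": [0, 0, 0, 0, 0, 0, 0, 0, 0, 0, 0, 0, 0, 0]}}

```text
time: 12.45
ee_pos: [490.0, -308.2, 100.7]
tcp_rot: [3.141, 0.001, -1.436]
wrist_force: [-0.2, 0.5, 0.2]
width: -0.0
```

```bash
python3 f.py 5; python3 - <<'E'
from h import *
from cell import env
c=env.capture("wrist");im=c["color"][:,:,::-1]
cv2.imwrite(f"pics/p4wrist.png",cv2.resize(im,None,fx=1.5,fy=1.5,interpolation=cv2.INTER_CUBIC))
E
```

```text
12.65 F [-0.25 -0.02 -0.05] sd [0.25 0.33 0.21] pos [ 490.27 -308.3   101.35]
```

View pics/p4wrist.png

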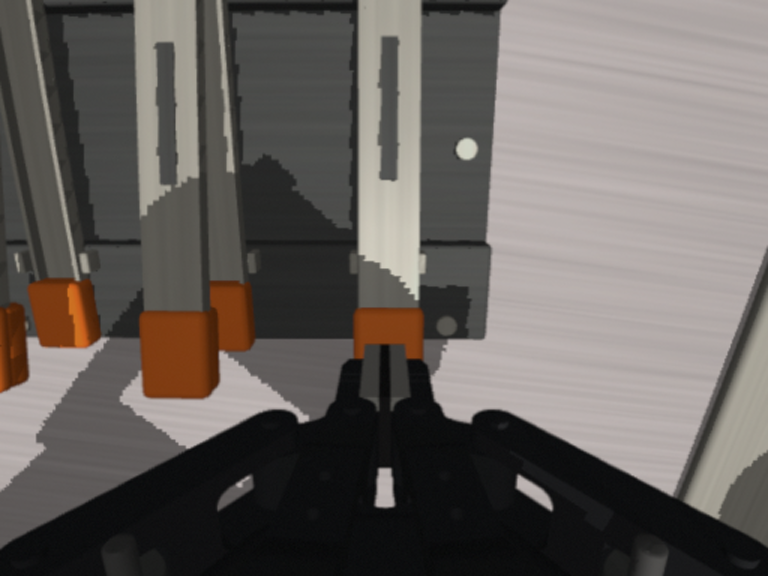

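{"method": "send_rows", "body": {"gripper": [0, 0, 0, 0, 0, 0, 0, 0, 0, 0, 0, 0, 0, 0], "offset": [[1, 0, 5], [1, 0, 9], [1, 0.2, 12], [1, 0.6, 15], [1, 1, 18], [1, 1.5, 21], [1, 2, 24], [1, 2.5, 27], [1, 3, 30], [1, 3.5, 33], [1, 4, 36], [1, 4.5, 38], [1, 4.5, 38], [1, 4.5, 38]], "yaw": [0, 0, 0, 0, 0, 0, 0, 0, 0, 0, 0, 0, 0, 0]}}

```text
time: 13.92
ee_pos: [486.1, -310.9, 63.4]
tcp_rot: [-3.141, -0.0, -1.436]
wrist_force: [1.9, 1.1, 2.9]
width: 0.1
```

```bash
python3 f.py
```

```text
14.2667 F [1.96 0.9  3.15] sd [0.34 0.25 0.55] pos [ 486.07 -310.93   63.49]
```

{"method": "send_rows", "body": {"gripper": [0, 0, 0, 0, 0, 0, 0], "offset": [[0, 0.3, 1.5], [0, 0.5, 3], [0, 0.8, 4.5], [0, 1, 6], [0, 1, 6], [0, 1, 6], [0, 1, 6]], "yaw": [0, 0, 0, 0, 0, 0, 0]}}

```text
time: 14.9
ee_pos: [484.9, -311.1, 57.3]
tcp_rot: [3.142, 0.0, -1.436]
wrist_force: [3.1, 0.2, 4.0]
width: 0.2
```

```bash
python3 f.py 5
```

```text
15.1 F [2.51 0.36 3.71] sd [0.43 0.27 0.33] pos [ 484.95 -311.08   57.35]
```

{"method": "send_rows", "body": {"gripper": [0, 0, 0, 0], "offset": [[0, 0, 1], [0, 0, 1], [0, 0, 1], [0, 0, 1]], "yaw": [0, 0, 0, 0]}}

```text
time: 15.48
ee_pos: [484.9, -311.1, 56.5]
tcp_rot: [-3.142, -0.0, -1.436]
wrist_force: [0.8, 0.4, 6.2]
width: -0.2
```

```bash
python3 f.py 5
```

```text
15.6833 F [1.42 0.54 6.36] sd [0.52 0.35 0.27] pos [ 484.97 -311.11   56.5 ]
```

The right pair is the tired one: about 3.9 N when just shut, then the stop. I'll locate its grip x from the jaw end, after rising clear.

{"method": "send_rows", "body": {"gripper": [0, 0, 0, 0, 0, 0, 0, 0, 0], "offset": [[0, 0, -5], [0, -2, -14], [0, -4, -26], [0, -5.5, -42], [0, -5.5, -65], [0, -5.5, -80], [0, -5.5, -80], [0, -5.5, -80], [0, -5.5, -80]], "yaw": [0, 0, 0, 0, 0, 0, 0, 0, 0]}}

```text
time: 16.48
ee_pos: [490.1, -310.1, 135.7]
tcp_rot: [3.141, 0.001, -1.436]
wrist_force: [-0.1, 0.5, -0.7]
width: -0.0
```

```bash
python3 - <<'E'
from h import *
from cell import env
import pickle
s=env.sense(); c=env.capture("wrist");im=c["color"][:,:,::-1]; print(s["time"],s["ee_pos"],s["tcp_rot"])
pickle.dump((s,c),open("w5.pkl","wb"))
cv2.imwrite(f"pics/p5wrist.png",cv2.resize(im,None,fx=1.5,fy=1.5,interpolation=cv2.INTER_CUBIC))
E
```

```text
16.4833 [ 490.13437275 -310.06220495  135.73750536] [ 3.14085863e+00  6.28476879e-04 -1.43633758e+00]
```

View pics/p5wrist.png

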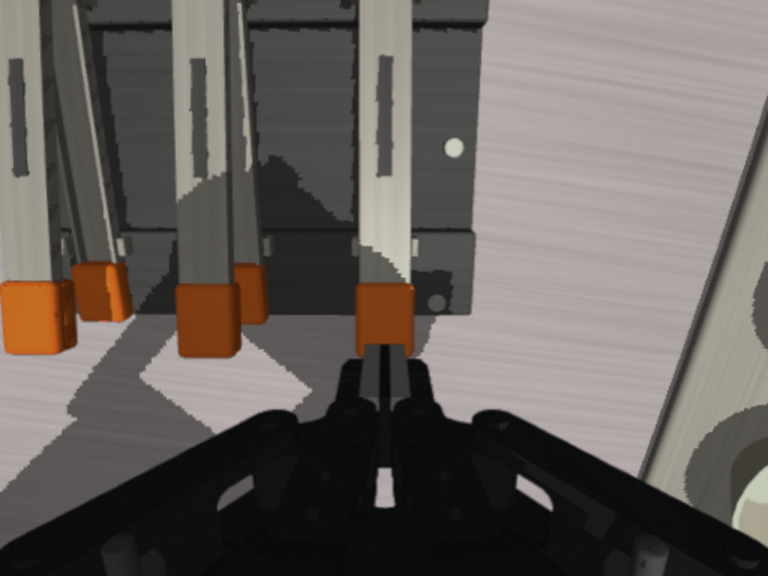

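```bash
python3 - <<'E'
from h import *
import pickle
s,c=pickle.load(open("w5.pkl","rb")); w=wcam(c,s)
def q(u,v,z,n):
    p=ray(w,[[(u+.5)/1.5-.5,(v+.5)/1.5-.5]],z)[0]-[556.3,-219.9,0]; a=.1352
    print(n,(np.cos(a)*p[0]+np.sin(a)*p[1]).round(1),(-np.sin(a)*p[0]+np.cos(a)*p[1]).round(1))
q(425,314,4,"base front");q(425,230,18,"step -45");q(300,24,18,"step 60")
q(414,247,28,"lug -52")
for z in(30,34,40): q(100,322,z,"ljaw front"); q(100,263,z,"ljaw back"); q(250,323,z,"ljaw2 front")
q(385.5,175,60,"slot");q(385.5,115,60,"slotmid");q(385,200,65,"arm");q(385,20,60,"arm");q(385.5,320,83,"pad c")
Rt=R.from_euler('xyz',s["tcp_rot"]).as_matrix()
g=pose(556.3,-219.9,.1352,[[24,-79.5,28]])[0]; print(g,(g-s["ee_pos"])@Rt)
E
```

```text
base front -103.8 -105.4
step -45 -49.1 -102.9
step 60 54.2 -38.6
lug -52 -56.6 -96.3
ljaw front -99.2 81.2
ljaw back -64.7 75.0
ljaw2 front -99.6 -4.8
ljaw front -97.6 78.5
ljaw back -63.7 72.4
ljaw2 front -98.0 -6.0
ljaw front -95.3 74.5
ljaw back -62.2 68.5
ljaw2 front -95.7 -7.9
slot -16.9 -81.0
slotmid 8.5 -81.0
arm -27.5 -80.7
arm 45.7 -80.8
pad c -77.4 -80.9
[ 590.79667028 -295.43959054   28.        ] [  -0.92874103 -101.79299689  107.66342129]
```

{"method": "send_rows", "body": {"gripper": [52, 52, 52, 52, 52, 52, 52, 52, 52], "offset": [[0, -25, 0], [0, -60, 0], [0, -90, 0], [0, -97, 10], [0, -97, 25], [0, -97, 40], [0, -97, 50], [0, -97, 50], [0, -97, 50]], "yaw": [0, 0, 0, 0, 0, 0, 0, 0, 0]}}

```text
time: 17.28
ee_pos: [585.5, -297.5, 85.5]
tcp_rot: [3.14, 0.001, -1.437]
wrist_force: [-0.2, -0.6, 0.2]
width: 51.9
```

```bash
python3 - <<'E'
from h import *
from cell import env
s=env.sense(); c=env.capture("wrist");im=c["color"][:,:,::-1]; print(s["time"],s["ee_pos"],s["tcp_rot"])
cv2.imwrite(f"pics/p6wrist.png",cv2.resize(im,None,fx=1.5,fy=1.5,interpolation=cv2.INTER_CUBIC))
c=env.capture("side");im=c["color"][:,:,::-1]; im=im[170:330,180:340]
cv2.imwrite(f"pics/p6side.png",cv2.resize(im,None,fx=3.7,fy=3.7,interpolation=cv2.INTER_CUBIC))
E
```

```text
17.2833 [ 585.45410645 -297.46064651   85.51046079] [ 3.14034492e+00  7.78378622e-04 -1.43708269e+00]
```

View pics/p6wrist.png

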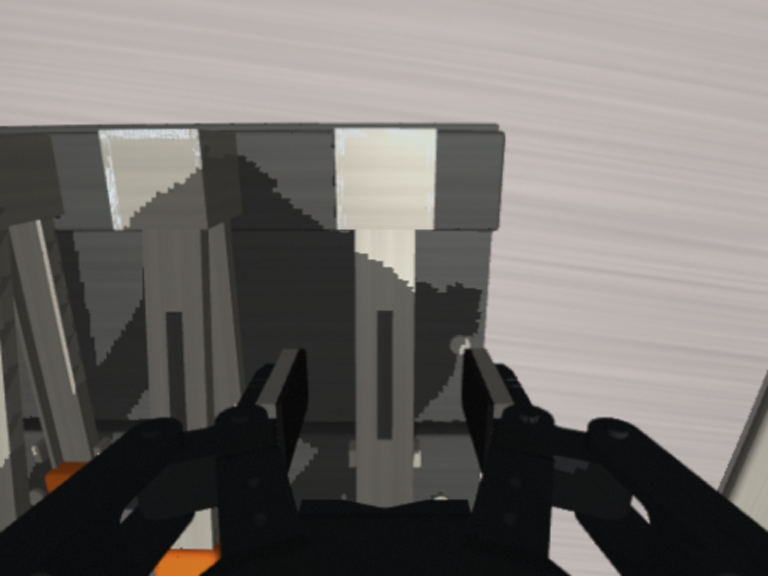

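View pics/p6side.png

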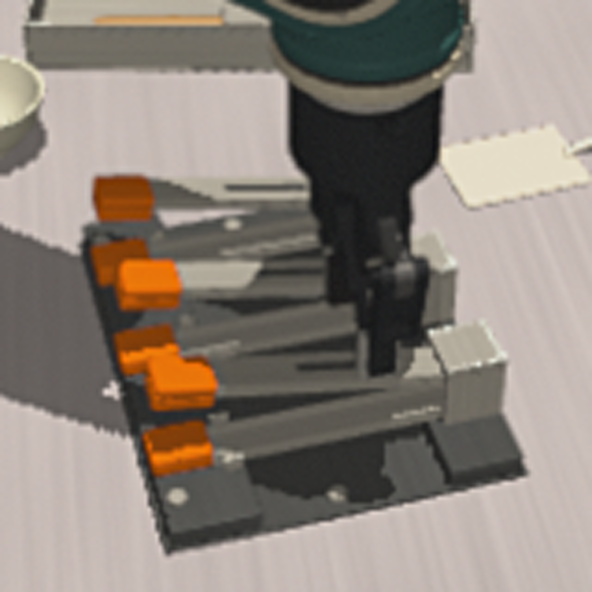

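Fingers straddle the right arm symmetrically and sit over its middle. Next I go down and close.

{"method": "send_rows", "body": {"gripper": [52, 52, 52, 52, 52, 52, 52, 0, 0, 0, 0, 0, 0, 0, 0], "offset": [[0, 0, 10], [0, 0, 25], [0, 0, 40], [0, 0, 50], [0, 0, 57.5], [0, 0, 57.5], [0, 0, 57.5], [0, 0, 57.5], [0, 0, 57.5], [0, 0, 57.5], [0, 0, 57.5], [0, 0, 57.5], [0, 0, 57.5], [0, 0, 57.5], [0, 0, 57.5]], "yaw": [0, 0, 0, 0, 0, 0, 0, 0, 0, 0, 0, 0, 0, 0, 0], "force": 45}}

```text
time: 18.63
ee_pos: [586.9, -297.5, 29.6]
tcp_rot: [-3.141, -0.001, -1.436]
wrist_force: [0.0, 0.8, 5.3]
width: 21.2
```

```bash
python3 f.py 3
```

```text
18.7333 F [-0.31  0.53  6.34] sd [0.24 0.3  0.75] pos [ 586.85 -297.5    29.59]
```

{"method": "send_rows", "body": {"gripper": [0, 0, 0, 0, 0, 0, 0, 0, 0, 0, 0, 0, 0], "offset": [[0, 0, -1], [0, 2, -1.5], [0, 7, -1.5], [0, 13, -1.5], [0, 19, -1.5], [0, 25, -1.5], [0, 31, -1.5], [0, 37, -1.5], [0, 43, -1.5], [0, 49, -1.5], [0, 52, -1.5], [0, 52, -1.5], [0, 52, -1.5]], "yaw": [0, 0, 0, 0, 0, 0, 0, 0, 0, 0, 0, 0, 0]}}

```text
time: 19.87
ee_pos: [535.0, -304.4, 30.4]
tcp_rot: [-3.141, -0.0, -1.437]
wrist_force: [-0.0, 0.1, -1.8]
width: 21.2
```

```bash
python3 f.py 2; python3 - <<'E'
from h import *
from cell import env
c=env.capture("wrist");im=c["color"][:,:,::-1]
cv2.imwrite(f"pics/p7wrist.png",cv2.resize(im,None,fx=1.5,fy=1.5,interpolation=cv2.INTER_CUBIC))
c=env.capture("side");im=c["color"][:,:,::-1]; im=im[170:330,180:340]
cv2.imwrite(f"pics/p7side.png",cv2.resize(im,None,fx=3.7,fy=3.7,interpolation=cv2.INTER_CUBIC))
E
```

```text
19.9167 F [-0.15  0.15 -1.55] sd [0.13 0.02 0.27] pos [ 535.05 -304.33   30.4 ]
```

View pics/p7side.png

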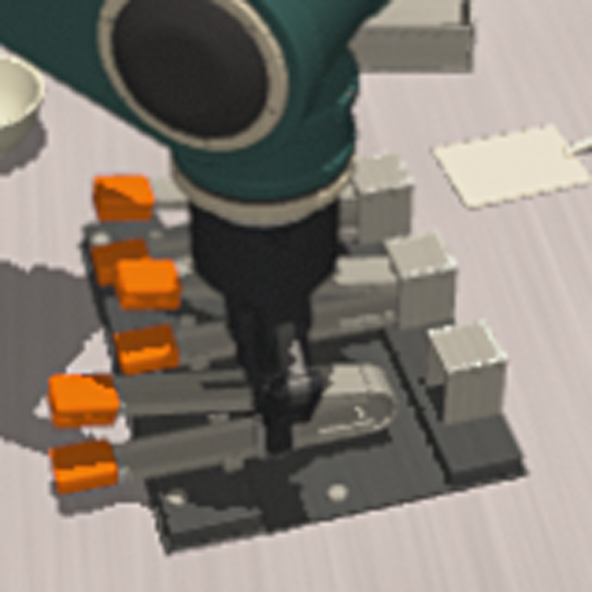

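View pics/p7wrist.png

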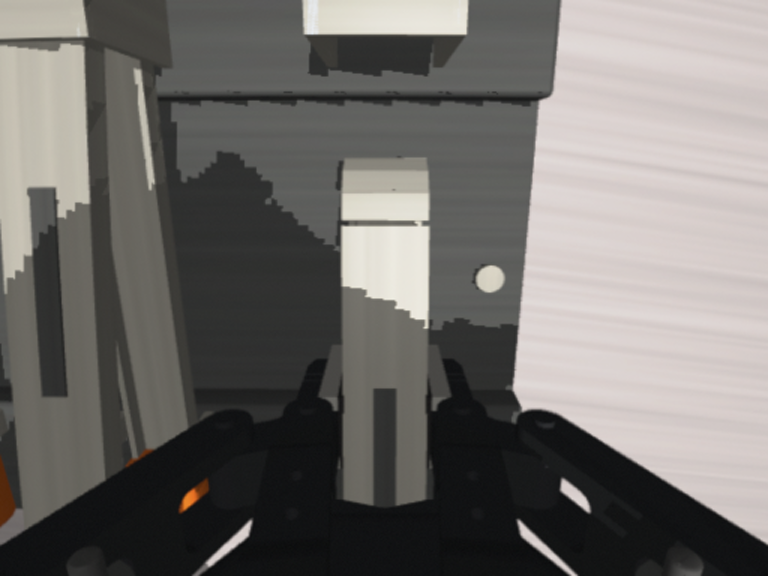

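The pair is clear of its pocket and level in the grip. Now lift and carry it over the vat.

{"method": "send_rows", "body": {"gripper": [0, 0, 0, 0, 0, 0, 0], "offset": [[0, 0, -8], [0, 0, -25], [0, 0, -50], [0, 0, -80], [0, 0, -105], [0, 0, -120], [0, 0, -120]], "yaw": [0, 0, 0, 0, 0, 0, 0]}}

```text
time: 20.65
ee_pos: [536.1, -304.9, 154.5]
tcp_rot: [-3.137, -0.003, -1.436]
wrist_force: [-0.1, 1.0, -1.6]
width: 21.3
```

{"method": "send_rows", "body": {"gripper": [0, 0, 0, 0, 0, 0, 0, 0, 0, 0, 0, 0, 0, 0, 0, 0, 0, 0, 0, 0], "offset": [[-10, -2, 0], [-30, -8, 0], [-60, -15, 0], [-95, -23, 0], [-130, -32, 0], [-165, -41, 0], [-200, -50, 0], [-235, -59, 0], [-270, -68, 0], [-305, -77, 0], [-340, -86, 0], [-375, -95, 0], [-410, -104, 0], [-445, -113, 0], [-475, -121, 0], [-500, -127, 0], [-520, -131, 0], [-530, -133, 0], [-530, -133, 0], [-530, -133, 0]], "yaw": [0, 1, 2, 3, 4, 5, 6, 7, 8, 9, 10, 11, 12, 13, 14, 15, 16, 17, 17.2, 17.2]}}

```text
time: 22.32
ee_pos: [594.8, 239.2, 148.3]
tcp_rot: [3.139, -0.001, -1.735]
wrist_force: [0.6, -0.4, -1.1]
width: 21.4
```

```bash
python3 f.py 2; python3 - <<'E'
from h import *
from cell import env
for n in("wrist","side","scene"):
    c=env.capture(n);im=c["color"][:,:,::-1]
    cv2.imwrite(f"pics/p8{n}.png",cv2.resize(im,None,fx=1.5,fy=1.5,interpolation=cv2.INTER_CUBIC))
E
```

```text
22.3667 F [ 0.22 -0.18 -0.94] sd [0.34 0.18 0.2 ] pos [594.92 238.89 148.52]
```

View pics/p8wrist.png

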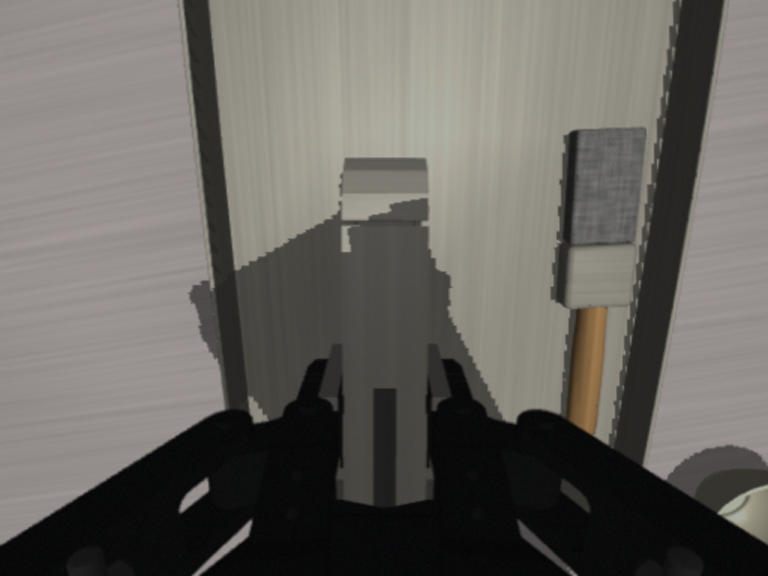

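View pics/p8scene.png

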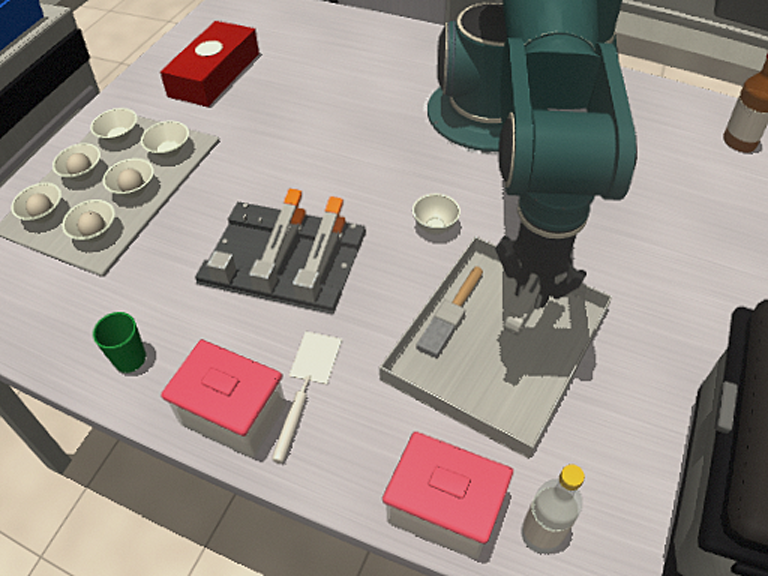

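View pics/p8side.png

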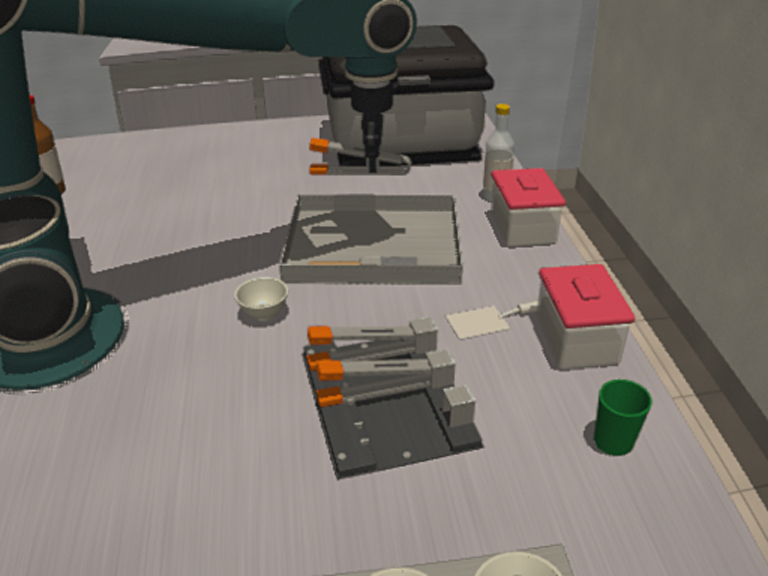

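{"method": "send_rows", "body": {"gripper": [0, 0, 0, 0, 0, 0, 0, 0, 0, 0], "offset": [[0, 0, 15], [0, 0, 40], [0, 0, 65], [0, 0, 90], [0, 0, 108], [0, 0, 118], [0, 0, 125], [0, 0, 129], [0, 0, 129], [0, 0, 129]], "yaw": [0, 0, 0, 0, 0, 0, 0, 0, 0, 0]}}

```text
time: 23.4
ee_pos: [596.2, 238.9, 22.2]
tcp_rot: [-3.141, 0.001, -1.737]
wrist_force: [0.4, -0.0, -0.6]
width: 21.0
```

```bash
python3 f.py 3
```

```text
23.5 F [ 0.04 -0.08 -1.09] sd [0.31 0.1  0.39] pos [596.27 238.91  22.34]
```

{"method": "send_rows", "body": {"gripper": [0, 0, 0, 0, 0, 0], "offset": [[0, 0, 2], [0, 0, 4], [0, 0, 5], [0, 0, 6], [0, 0, 6], [0, 0, 6]], "yaw": [0, 0, 0, 0, 0, 0]}}

```text
time: 24.05
ee_pos: [595.7, 238.8, 15.2]
tcp_rot: [3.141, -0.0, -1.737]
wrist_force: [0.1, -0.0, -2.1]
width: 21.6
```

```bash
python3 f.py 3
```

```text
24.15 F [-0.27  0.13 -1.57] sd [0.32 0.13 0.46] pos [595.76 238.77  15.28]
```

{"method": "send_rows", "body": {"gripper": [0, 0, 0, 0], "offset": [[0, 0, 0.5], [0, 0, 1], [0, 0, 1], [0, 0, 1]], "yaw": [0, 0, 0, 0]}}

```text
time: 24.53
ee_pos: [595.8, 238.8, 14.6]
tcp_rot: [-3.141, 0.0, -1.737]
wrist_force: [-2.0, -0.9, 3.6]
width: 21.2
```

```bash
python3 f.py 3
```

```text
24.6333 F [-2.33 -0.63  4.08] sd [0.41 0.2  0.4 ] pos [595.85 238.8   14.62]
```

The tongs are on the vat floor (4 N upward on the tool), so I release and rise.

{"method": "send_rows", "body": {"gripper": [30, 45, 60, 60, 60, 60, 60, 60, 60, 60, 60, 60, 60, 60, 60], "offset": [[0, 0, 0], [0, 0, 0], [0, 0, 0], [0, 0, 0], [0, 0, 0], [0, 0, 0], [0, 0, -8], [0, 0, -20], [0, 0, -45], [0, 0, -75], [0, 0, -110], [0, 0, -145], [0, 0, -170], [0, 0, -170], [0, 0, -170]], "yaw": [0, 0, 0, 0, 0, 0, 0, 0, 0, 0, 0, 0, 0, 0, 0]}}

```text
time: 25.93
ee_pos: [596.3, 238.9, 187.3]
tcp_rot: [-3.138, 0.002, -1.737]
wrist_force: [0.5, -0.8, -0.6]
width: 59.6
```

```bash
python3 - <<'E'
from h import *
from cell import env
s=env.sense();print(s["time"],s["ee_pos"],s["wrist_force"],s["width"])
for n in("wrist","side","scene"):
    c=env.capture(n);im=c["color"][:,:,::-1]
    cv2.imwrite(f"pics/p9{n}.png",cv2.resize(im,None,fx=1.5,fy=1.5,interpolation=cv2.INTER_CUBIC))
E
```

```text
25.9333 [596.31884309 238.94692287 187.30891258] [ 0.51172053 -0.75058996 -0.58143188] 59.579758656126714
```

View pics/p9wrist.png

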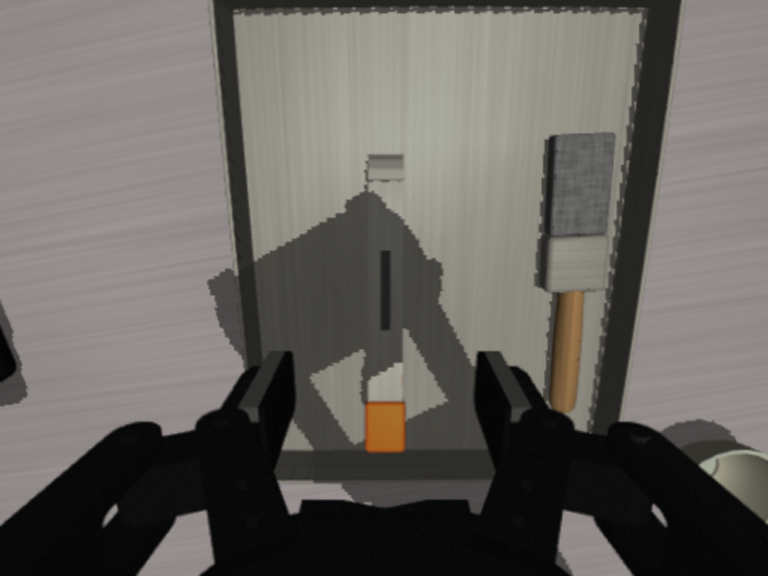

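View pics/p9scene.png

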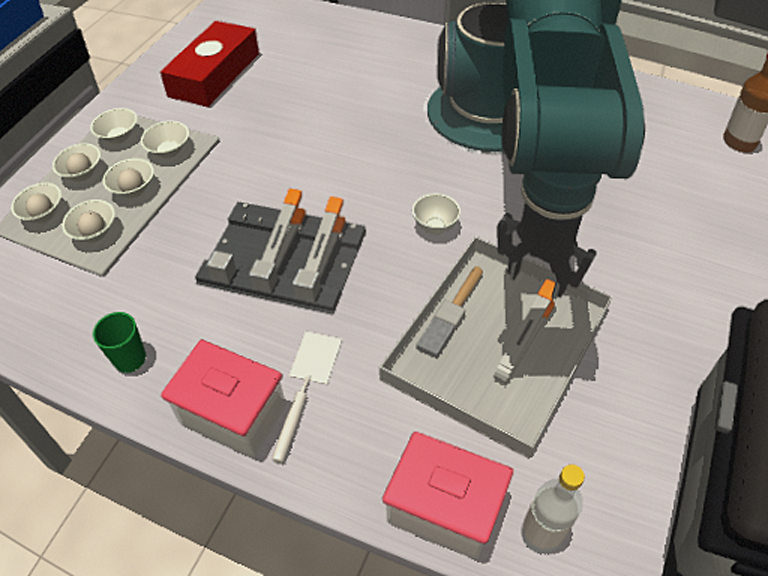

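View pics/p9side.png

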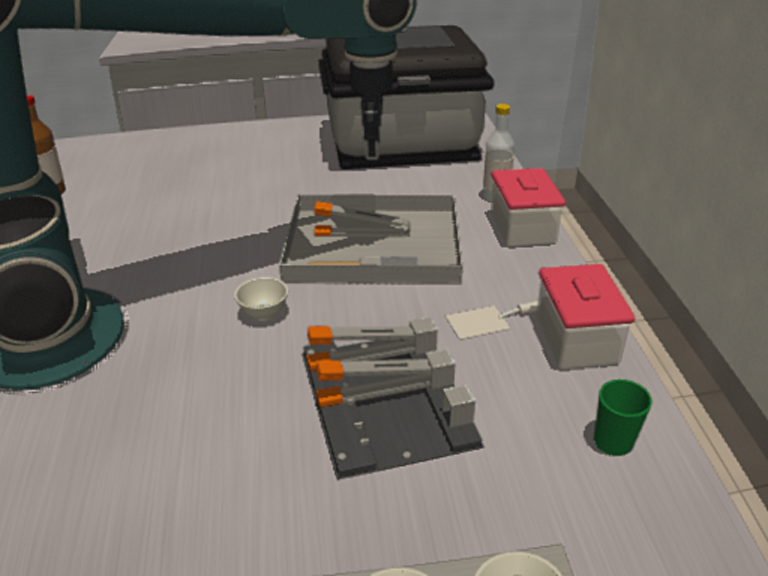

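The right pair lies flat in the vat (wrist view, about (385,160) to (385,450)). It is parallel to the brush and clear of the walls. The other two are seated, the bowl and paddle have not moved, and the gripper is free. I'm handing in.

```bash
python3 -c "
from cell import env
print(env.finish_job())"
```

```text
the job is handed in; nothing more can be done
None
```

The tired pair was in the right (-y) lane. It now lies flat in the vat beside the brush, and I handed the job in at about 26 s of the 69 s allowed.

**Finding it:** I pressed all three upper jaws down to their stops. The force just before the stop was about 8.2 N in the mid lane, 8.2 N in the left lane and 3.7 N in the right lane. The largest mean force I measured was 14 N, in the mid lane, against the 20 N limit.

**Moving it:** I gripped the right pair with the 45 N grip setting and drew it 52 mm along the holder's -x, out of its pocket. I then carried it over and set it on the vat floor (4 N on contact), jaws towards -x with the grip point near vat (0, +35), and released it.

**Last checks:** The final pictures show the pair flat, parallel to the brush and clear of the walls. The two sound pairs are still seated, and the bowl, paddle and brush appear where they were. The gripper is about 170 mm above its release height and touching nothing.

**Disagreements:** The wrist view put the holder's steps about 4 mm nearer the robot than my holder fit, so I moved the grip point to match. While pressing there were also sideways forces of up to 4 N; I put these down to friction. No checks failed.

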